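# Load a watch case on the expanding post and set its draw screw

## Robot

A 6-joint arm with a two-finger parallel gripper is mounted at the origin on the work surface. World frame = base frame: x ahead of the robot, y to its left, z up, the work surface at z = 0. Lengths are in m, angles in rad, forces in N, time in s.
With the tool pointing down it reaches from about 0.35 to 0.975 m from the base axis. Payload 4.9 kg.
Tool frame: the origin (TCP) lies midway between the tips of the shut fingers; the grasp point (between the pads) lies 19 mm behind it; z points along the fingers, y is the line along which they close (so a half turn about z gives the same grasp; the last joint's range is limited). The gripper opens to 85 mm and grips with 20 to 120 N. Pads are 22 mm wide; open, the fingers measure 114 mm over their backs; the gripper's body (76 mm by 85 mm) begins 54 mm behind the grasp point. The pads swing forward as they close: fully open they stand 13 mm farther back than shut.
Start: joints at [1.013, 0.053, 1.613, -0, 1.476, -0.119], TCP at [0.266, 0.566, 0.231] pointing down, gripper open.
Joint ranges: [-3.01, 3.01], [-1.01, 2.22], [0.06, 2.58], [-1.02, 4.17], [0.09, 2.62], [-3.14, 3.14]. Speed limits (rad/s): [2.57, 2.57, 3.14, 3.14, 3.14, 3.14].

## Interface

Orientations are given as a rotation vector (axis times angle).
In Python, from bench import arm, viewer, order, models, current_time, current_joint_pos, current_qvel, current_effort, current_tcp_pos, current_tool_rot, current_ft_force, current_torque, current_width, current_finger_force gives the robot as it stands. Calls block until the motion is done:
- arm.reach(position, orientation): joint-space move of the TCP to a pose.
- arm.line_to(position, attitude=None, v=0.15, contact_N=None): straight line of the TCP; attitude=None keeps the orientation; v is the mean speed in m/s. With contact_N (N) it stops when the force on the tool has changed by that much, and returns True; else False.
- arm.move_joints(angles): joint-space move.
- arm.command_gripper(opening): opening from 0.0 (shut) to 1.0 (fully open); the grip force is fixed at half the most; returns when the fingers have stopped.
- arm.wait(seconds).
- arm.inverse_kinematics(position, orientation): joint angles nearest the present ones, or None.
- viewer.read_camera(name): name is "side" or "top"; returns the picture (400x640x3 uint8, blue, green, red); there is no depth.
- viewer.camera_params(name): a dict with "mtx" (3x3 intrinsics, pixels), "dist_coeffs" ([k1, k2, p1, p2, k3] as OpenCV has them; the pictures are not rectified), "view" (4x4, takes a point from world to camera coordinates). Camera axes: x right, y up, looking along -z (the intrinsics and any distortion apply to the point x, -y, -z); pixel columns grow to the right and rows downward; lengths in m; the calibration is good to about 2 mm. A picture is of the moment at which its call begins. camera_params takes no time and is no camera call.
A pose or a line that the arm cannot do raises arm.MotionError and nothing moves.
- order.job_done(): hands the job in; it is judged then, once.
Trained networks look in the newest picture that a camera, given by its name, has taken for a name from the list of things; names that differ only in an ending like _2 or _b are one class to them, and where a whole thing is asked for, a point or a joint stands for the part that bears it (a point fixed in the world has none). Each returns a list of dicts, best first, with "p" (0 to 1); they miss things now and then, are a little off and sometimes report something else, mostly with a low value. They report only what shows in the picture. A call takes as long as a camera call.
- models.search_frame(thing, camera): "location" ([x, y, z] in m, in world coordinates, good to about 4 mm: the middle of the surface that is visible of it).
- models.tip_of(thing, camera): "location" ([x, y, z] in m, in world coordinates, good to about 4 mm: a listed point, or the origin of a listed thing).
Readings, each from a call of its own:
- current_time(): time.
- current_joint_pos(): joint angles.
- current_qvel(): joint speeds.
- current_effort(): joint torques, N m.
- current_tcp_pos(): TCP position.
- current_tool_rot(): TCP orientation.
- current_ft_force(): force on the tool from outside, world axes, zero at the start.
- current_torque(): the same for the moment, N m.
- current_width(): opening from 0.0 (shut) to 1.0 (fully open).
- current_finger_force(): force on a finger pad.
Only numpy, scipy, OpenCV 4.12 (cv2) and the standard library are available. Lean on these libraries where they do the work, as an engineer would, in place of code of your own. Each camera call takes 0.05 s, during which the arm holds its last target. There are 200 camera calls.

## Task

Get the two silver parts of the watch case ready for tacking: thread the tall narrow case band over the expanding post first, fully home on its shoulder, then the wide flat bezel fully home on top of the band, lowering each one all the way rather than letting it drop. Then turn the brass thumbscrew on the post clockwise until it seats, so that the leaves centre the parts, and back it off a quarter turn so that they have room to expand in the heat. Keep hold of the thumbscrew at that setting: finish while still gripping it, and do not disturb the bottle, the dish or the tool cup.

Things in the scene. Friction and masses are not known exactly. Their poses are not given: they have to be found in the camera images.
- stand: Expanding post, bolted upright to the bench. Origin: on the post's axis at the bench; z up. Dark round foot 110 mm across and 14 mm high, column 28 mm across, then a steel shoulder disc 40 mm across; its flat top, where the band sits, is 42 mm above the bench. Above it stands the post (post_top) with the thumbscrew on top, which is narrower than the post, so rings pass over it.
- post_top (a point): Top of the post, on its axis, 67 mm above the bench. The post is three steel leaves, 25 mm high from the shoulder, top edge bevelled over the last 4 mm; 35 mm across when the screw is seated, 0.6 mm less for each rad it is backed off (33.2 to 33.8 mm at the start).
- screw: The thumbscrew as a whole (collar, neck and spade head), on the post's axis; origin at the underside of its collar, on top of the leaves, 67 mm above the bench when seated. It rises 0.28 mm for each rad it is backed off.
- screw_head (a point): Centre of the thumbscrew's brass spade head, on the post's axis, 82 mm above the bench when seated: an upright flat block 28 mm long (this point's x axis), 9 mm thick (its y axis: pinch it across this) and 16 mm high (74 to 90 mm above the bench when seated). It turns with the screw.
- screw_turn (a joint): Turn of the thumbscrew in rad: 0 = seated (hard stop), grows as it is backed off (counter-clockwise from above, about world +z). Starts between 2.05 and 2.95. Friction about 0.06 N m; it stays where it is left.
- plate: Round black soldering plate, 210 mm across, 10 mm thick, fixed on the bench; origin at the centre of its underside. Band and bezel lie flat on it, 90 to 130 mm apart, centre to centre.
- band: Case band: plain silver ring, outside 44 mm, bore 36 mm, 14 mm high, 73 g. Origin: on its axis at its underside; z along the axis..
- bezel: Bezel: plain silver ring, wider and flatter, outside 50 mm, bore 36 mm, 9 mm high, 88 g. Origin: on its axis at its underside; z along the axis..
- bottle: White bottle with a red cap, 68 mm across, 170 mm tall, loose; origin at its underside's centre. Leave it alone.
- dish: Small pale green ceramic dish, 84 mm across, 35 mm high, loose; origin at its underside's centre. Leave it alone.
- toolcup: Pink cup of brushes and picks, 68 mm across, 75 mm high (165 mm with the tools), loose; origin at its underside's centre. Leave it alone.

How it is judged:
By the outcome, as a careful person would: the job done as asked, in the order asked, and still so for the second after the job is handed in, while the arm keeps its last pose, push and grip.
It also fails if it takes over 72 s, if anything falls off the work surface, if the arm or the gripper's body presses on something with over 40 N, if the wrist force passes 120 N, or if a joint passes its speed limit or range.

## Working session

There is one attempt and no reset: what is moved stays moved. The work goes in short steps, each a Python script; the robot and the scene stay as the last script left them, time stands still between calls to the robot, and variables do not carry over. Pictures are saved under pics/ and viewed, at most 10 in all, crops included, and the job is handed in when it is done.

```bash
ls; mkdir -p pics; python3 - <<'E'
from bench import *
import cv2,numpy as np
for c in("top","side"):
    im=viewer.read_camera(c);cv2.imwrite(f"pics/{c}0.png",im)
    P=viewer.camera_params(c);print(c,P["mtx"],P["dist_coeffs"],np.linalg.inv(P["view"]).round(3))
    for t in("stand","post_top","screw_head","band","bezel","plate","bottle","dish","toolcup"):
        r=models.tip_of(t,c);print(t,[(np.round(d["location"],4),round(d["p"],2)) for d in r[:2]])
print(current_time(),current_tool_rot(),current_width())
E
```

```text
bench.py
pics
top [[386.36507704   0.         323.01596217]
 [  0.         386.36507704 201.24538019]
 [  0.           0.           1.        ]] [0.00599848 0.         0.         0.         0.        ] [[ 0.056  0.978 -0.203  0.308]
 [-0.998  0.055 -0.013 -0.009]
 [-0.002  0.203  0.979  1.263]
 [ 0.     0.     0.     1.   ]]
stand [(array([0.5216, 0.1784, 0.0024]), 0.92)]
post_top [(array([0.5183, 0.1855, 0.0691]), 0.77)]
screw_head [(array([0.5195, 0.1788, 0.0855]), 0.47), (array([0.5189, 0.1861, 0.0692]), 0.47)]
band [(array([ 0.5878, -0.195 ,  0.0082]), 0.41)]
bezel [(array([ 0.5078, -0.1111,  0.0093]), 0.45)]
plate [(array([ 0.547 , -0.1601,  0.0009]), 0.6)]
bottle [(array([0.5696, 0.3922, 0.0017]), 0.76)]
dish [(array([ 0.3322, -0.4029,  0.0009]), 0.96), (array([ 0.5482, -0.1549,  0.0013]), 0.24)]
toolcup [(array([ 0.755 , -0.4159, -0.0029]), 0.93), (array([0.5227, 0.1777, 0.0029]), 0.15)]
side [[414.73223725   0.         321.27246982]
 [  0.         414.73223725 192.74009569]
 [  0.           0.           1.        ]] [-0.1002649  0.         0.         0.         0.       ] [[ 0.852  0.386 -0.353  0.164]
 [-0.523  0.645 -0.558 -0.596]
 [ 0.013  0.66   0.751  0.877]
 [ 0.     0.     0.     1.   ]]
stand [(array([ 0.5246,  0.1827, -0.0018]), 0.94)]
post_top [(array([0.5236, 0.1867, 0.0663]), 0.81)]
screw_head [(array([0.5202, 0.1759, 0.0859]), 0.42)]
band [(array([ 0.5914, -0.1941,  0.0121]), 0.61), (array([0.5221, 0.1827, 0.0663]), 0.42)]
bezel [(array([ 0.5113, -0.1166,  0.0102]), 0.71)]
plate []
bottle [(array([0.5647, 0.395 , 0.0032]), 0.9), (array([ 0.3337, -0.4018,  0.0044]), 0.28)]
dish [(array([ 0.3351, -0.402 ,  0.0023]), 0.82)]
toolcup [(array([ 0.7593, -0.4121, -0.0018]), 0.95)]
1.0 [-6.83764354e-01 -3.06625699e+00 -5.80993526e-05] 0.9992671885797989
```

```bash
python3 - <<'E'
import cv2,numpy as np
t=cv2.imread("pics/top0.png");s=cv2.imread("pics/side0.png")
cv2.imwrite("pics/top0b.png",t)
from bench import viewer
def proj(c,p):
    P=viewer.camera_params(c);q=P["view"]@np.r_[p,1];
    return cv2.projectPoints(np.array([[q[0],-q[1],-q[2]]]),np.zeros(3),np.zeros(3),P["mtx"],np.array(P["dist_coeffs"]))[0].ravel()
tiles=[]
for c,im in(("top",t),("side",s)):
  for p in([.522,.181,.06],[.548,-.155,.02]):
    u,v=proj(c,p).round().astype(int);print(c,p,u,v)
    h=50;x0,y0=max(0,u-65),max(0,v-h)
    tiles.append(cv2.resize(im[y0:y0+100,x0:x0+130],(400,300),interpolation=cv2.INTER_CUBIC));print(x0,y0)
cv2.imwrite("pics/crop0.png",np.vstack([np.hstack(tiles[:2]),np.hstack(tiles[2:])]))
E
```

```text
top [0.522, 0.181, 0.06] 268 209
203 159
top [0.548, -0.155, 0.02] 373 209
308 159
side [0.522, 0.181, 0.06] 282 157
217 107
side [0.548, -0.155, 0.02] 356 246
291 196
```

View pics/crop0.png

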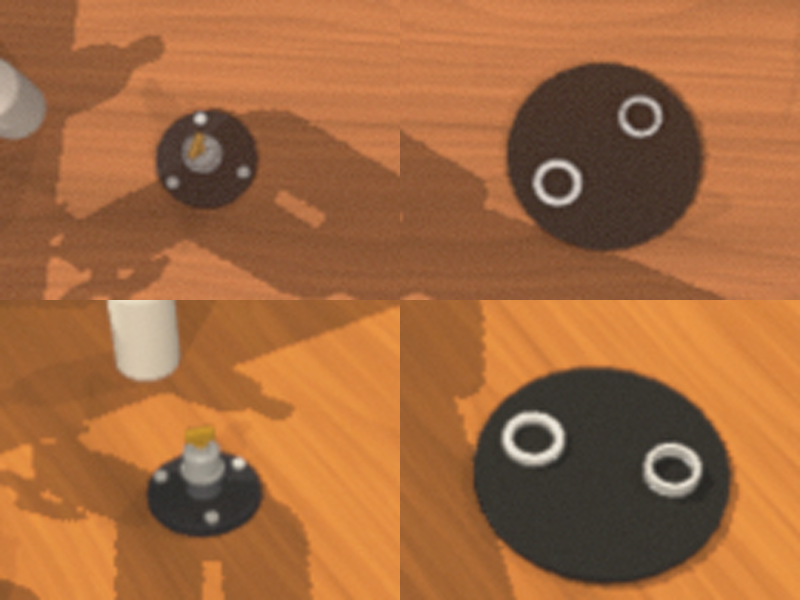

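View pics/top0.png

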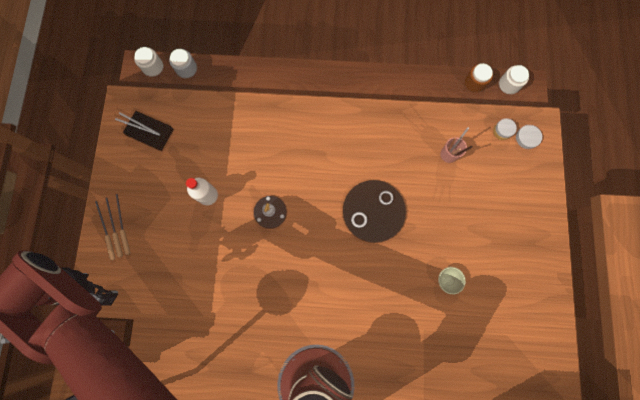

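The rings are on the plate, bezel left at about (359,219) in top and band upper right at (386,197). The stand is at (268,210) with a clear path to it. I'll touch-probe the post's shoulder disc for an accurate axis.

```bash
cat > h.py <<'E'
from bench import *
import numpy as np
H=np.pi/2
def att(psi): return np.pi*np.array([np.cos(psi/2),np.sin(psi/2),0])
def tcp(): return np.array(current_tcp_pos())
def st(*a): print(*a,"t",round(current_time(),2),"tcp",tcp().round(4),"w",round(current_width(),3),"F",np.round(current_ft_force(),1),flush=True)
E
python3 - <<'E'
from h import *
c=np.array([.522,.182]); res={}
arm.reach([*c,.15],att(H)); st("above")
arm.command_gripper(.75); st("grip")
for k,psi in((0,H),(1,0.)):
    if k: arm.line_to([*c,.125],att(psi),v=.1)
    if arm.line_to([*c,.030],att(psi),v=.12,contact_N=8): st("unexpected");break
    out=[]
    for s in(1,-1):
        p=np.r_[c,.030]; p[k]+=s*.022
        hit=arm.line_to(p,v=.03,contact_N=5); q=tcp(); st(hit); out.append(q[k])
    c[k]=np.mean(out); arm.line_to([*c,.030],v=.06)
    arm.line_to([*c,.12],v=.2)
st(c)
E
```

```text
above t 2.71 tcp [0.522  0.1828 0.1503] w 1.0 F [ 0.   0.5 -0.2]
grip t 3.06 tcp [0.5219 0.1824 0.1501] w 0.75 F [-0.8 -0.   0.5]
True t 4.72 tcp [0.5347 0.1819 0.0295] w 0.75 F [ 0.4  0.3 -0.1]
True t 5.51 tcp [0.5106 0.182  0.0297] w 0.755 F [ 3.5 -0.2 -0.1]
True t 9.64 tcp [0.5227 0.1942 0.03  ] w 0.748 F [ 0.  -2.1  2.6]
True t 10.44 tcp [0.5223 0.1698 0.0295] w 0.753 F [1.2 2.3 2.1]
[0.5226376  0.18202641] t 11.4 tcp [0.5221 0.1818 0.1192] w 0.749 F [-0.5 -0.1 -0. ]
```

```bash
cat >> h.py <<'E'
C=np.array([.5226,.1820])
def pick(p,z,wide):
    arm.reach([*p,.07],att(0.)); arm.command_gripper(wide)
    arm.line_to([*p,z],v=.12); arm.command_gripper(0); st("g1")
    arm.command_gripper(wide)
    arm.reach([*p,z],att(H)); arm.command_gripper(0); st("g2")
E
python3 - <<'E'
from h import *
pick([.5896,-.1946],.0100,.72)
arm.line_to([.5896,-.1946,.15],v=.2); st("lift",current_finger_force())
E
```

```text
g1 t 14.03 tcp [ 0.591  -0.1953  0.0121] w 0.485 F [-0.4  0.8  5.9]
g2 t 16.07 tcp [ 0.5901 -0.1948  0.0105] w 0.478 F [0.4 0.8 2.9]
lift 60.6475268304348 t 16.93 tcp [ 0.5885 -0.1941  0.1481] w 0.482 F [-0.7  0.4 -1.6]
```

```bash
python3 - <<'E'
from h import *
import cv2
arm.reach([*C,.125],att(H)); arm.wait(.3); st("above"); st("again")
cv2.imwrite("pics/ca.png",np.hstack([viewer.read_camera("side")[60:260,180:400],viewer.read_camera("top")[110:310,160:380]]).repeat(1,0))
h=arm.line_to([*C,.075],v=.08,contact_N=6); st("a",h)
if not h:
    h=arm.line_to([*C,.036],v=.03,contact_N=6); st("b",h)
E
python3 -c "
import cv2;a=cv2.imread('pics/ca.png');cv2.imwrite('pics/ca2.png',cv2.resize(a,(800,364),interpolation=cv2.INTER_CUBIC))"
```

```text
above t 18.65 tcp [0.5229 0.1814 0.1251] w 0.479 F [-0.2 -0.6 -1. ]
again t 18.65 tcp [0.5229 0.1814 0.1251] w 0.479 F [-0.2 -0.6 -1. ]
a False t 19.52 tcp [0.5229 0.1821 0.0752] w 0.478 F [-0.3 -0.1 -0.4]
b True t 20.52 tcp [0.5224 0.182  0.0425] w 0.48 F [-0.7 -0.1  4.4]
```

View pics/ca2.png

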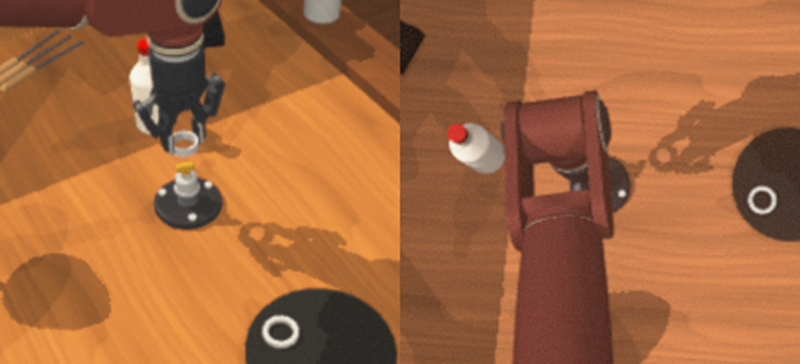

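The picture shows the band level in the fingers over the post (crop about (185,145)), with only the bezel left on the plate. Contact came at 0.0425 m, which is the shoulder height, so the band is home. Releasing it and picking the bezel.

```bash
python3 - <<'E'
from h import *
p=tcp()
arm.line_to([*C,.040],v=.03,contact_N=6); st("press")
arm.command_gripper(.75); arm.line_to([*C,.125],v=.2)
b=[.5096,-.1139]
pick(b,.0090,.78)
arm.line_to([*b,.15],v=.2); st("lift",current_finger_force())
arm.reach([*C,.125],att(H)); arm.wait(.3); st("above")
import cv2
im=viewer.read_camera("side")[80:230,200:380]; cv2.imwrite("pics/bz.png",cv2.resize(im,(720,600),interpolation=cv2.INTER_CUBIC))
E
```

```text
press t 20.77 tcp [0.5225 0.182  0.0424] w 0.478 F [-9.5 -2.4 17.1]
g1 t 24.05 tcp [ 0.5111 -0.1143  0.011 ] w 0.543 F [-1.2  0.8  6.2]
g2 t 26.11 tcp [ 0.51   -0.114   0.0099] w 0.547 F [-2.6  0.5  4.8]
lift 61.617862433195114 t 26.97 tcp [ 0.5086 -0.1135  0.1483] w 0.543 F [-0.8  0.1 -0.6]
above t 28.41 tcp [0.5229 0.1812 0.1252] w 0.545 F [ 0.5 -0.3 -2. ]
```

View pics/bz.png

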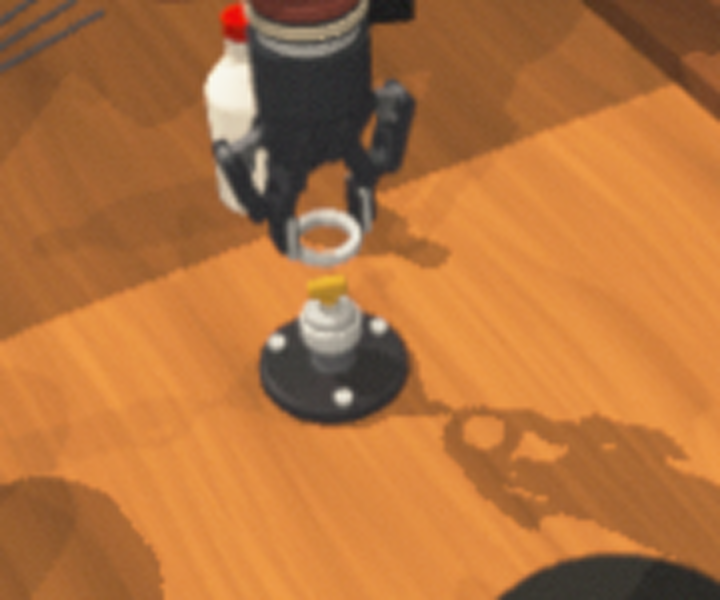

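The band sits on the shoulder (about (330,330)) and the bezel is held level above the screw. I'll lower the bezel next; it should make contact at about 0.055–0.056 m.

```bash
python3 - <<'E'
from h import *
h=arm.line_to([*C,.080],v=.08,contact_N=6); st("a",h)
if not h:
    h=arm.line_to([*C,.050],v=.03,contact_N=6); st("b",h)
    if h and tcp()[2]<.0575:
        arm.command_gripper(.78); arm.line_to([*C,.16],v=.2); st("up")
        arm.line_to([.40,.05,.22],v=.25)
        import cv2
        a=viewer.read_camera("side")[107:207,217:347]; b=viewer.read_camera("top")[160:260,203:333]
        cv2.imwrite("pics/after.png",np.hstack([cv2.resize(x,(400,308),interpolation=cv2.INTER_CUBIC) for x in(a,b)])); st()
        for c in("side","top"):
            for t in("bezel","band","screw_head"):
                r=models.tip_of(t,c);print(c,t,[(np.round(d["location"],4),round(d["p"],2)) for d in r[:1]])
E
```

```text
a False t 29.18 tcp [0.5227 0.182  0.0799] w 0.547 F [-0.8  0.9 -0.8]
b True t 29.93 tcp [0.5224 0.1819 0.056 ] w 0.55 F [-0.7 -0.2  4.5]
up t 30.94 tcp [0.5219 0.1818 0.1589] w 0.778 F [-0.2  0.7  0.6]
t 31.95 tcp [0.4    0.0506 0.2189] w 0.782 F [ 0.  -0.2  0.5]
side bezel [(array([0.522 , 0.1741, 0.0571]), 0.52)]
side band [(array([0.5246, 0.1821, 0.0444]), 0.38)]
side screw_head [(array([0.5207, 0.1763, 0.0834]), 0.49)]
top bezel [(array([0.5185, 0.1801, 0.0548]), 0.58)]
top band []
top screw_head [(array([0.5219, 0.1755, 0.084 ]), 0.39)]
```

View pics/after.png

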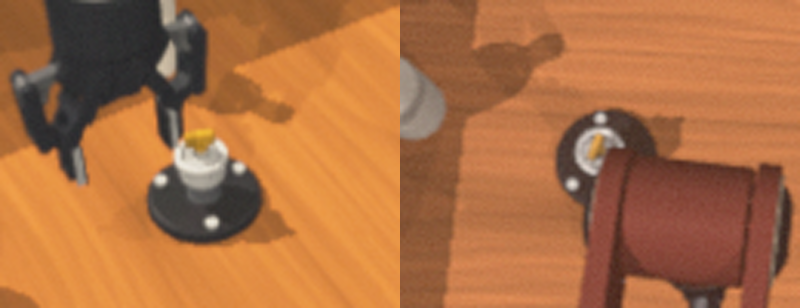

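Both rings are stacked on the post: crop (200,160) in side, (597,148) in top. For the head's yaw I'll fit a projected 28×9×16 block to the brass pixels in the first two pictures.

```bash
python3 - <<'E'
from h import *
import cv2
S=8; data=[]
for c in("top","side"):
    im=cv2.imread(f"pics/{c}0.png"); P=viewer.camera_params(c)
    def pr(X,P=P):
        q=np.c_[X,np.ones(len(X))]@P["view"].T; q=q[:,:3]*[1,-1,-1]
        return cv2.projectPoints(q,np.zeros(3),np.zeros(3),P["mtx"],np.array(P["dist_coeffs"]))[0][:,0]
    u,v=pr(np.array([[*C,.083]]))[0].round().astype(int); r=14
    cr=im[v-r:v+r,u-r:u+r]; b,g,rr=[cr[...,i].astype(float) for i in range(3)]
    hsv=cv2.cvtColor(cr,cv2.COLOR_BGR2HSV)
    m=((hsv[...,0]>16)&(hsv[...,0]<35)&(hsv[...,1]>110)).astype(np.uint8)
    n,lab,stt,cen=cv2.connectedComponentsWithStats(m)
    print(c,[(list(s),) for s in stt[1:]],cen[1:].round(1).tolist())
    d=[np.hypot(*(x-r)) if s[4]>8 else 99 for x,s in zip(cen[1:],stt[1:])]; m=(lab==1+int(np.argmin(d)))
    print(m[5:24,5:24].astype(int).__str__().replace("0","."))
    data.append((m.astype(float),u-r,v-r,pr))
best=[]
for yaw in np.arange(0,180,5):
    tot=0
    for m,u0,v0,pr in data:
        a=np.radians(yaw); R=np.array([[np.cos(a),-np.sin(a)],[np.sin(a),np.cos(a)]])
        X=np.array([[*(C+R@[x,y]),z] for x in(-.014,.014) for y in(-.0045,.0045) for z in(.0747,.0907)])
        h=cv2.convexHull((((pr(X)-[u0,v0]+.5)*S)).astype(np.int32)); n=m.shape[0]
        M=np.zeros((n*S,n*S),np.uint8); cv2.fillConvexPoly(M,h,1); M=cv2.resize(M.astype(float),(n,n),interpolation=cv2.INTER_AREA)
        best_s=0
        for dx in(-1.5,-1,-.5,0,.5,1,1.5):
            for dy in(-1.5,-1,-.5,0,.5,1,1.5):
                Q=cv2.warpAffine(M,np.float32([[1,0,dx],[0,1,dy]]),(n,n)); best_s=max(best_s,np.minimum(Q,m).sum()/np.maximum(Q,m).sum())
        tot+=best_s
    best.append((round(tot,3),int(yaw)))
print(sorted(best)[::-1][:10])
E
```

```text
top [([np.int32(12), np.int32(11), np.int32(5), np.int32(7), np.int32(18)],)] [[14.4, 14.1]]
[[. . . . . . . . . . . . . . . . . . .]
 [. . . . . . . . . . . . . . . . . . .]
 [. . . . . . . . . . . . . . . . . . .]
 [. . . . . . . . . . . . . . . . . . .]
 [. . . . . . . . . . . . . . . . . . .]
 [. . . . . . . . . . . . . . . . . . .]
 [. . . . . . . . . . 1 1 . . . . . . .]
 [. . . . . . . . . 1 1 1 . . . . . . .]
 [. . . . . . . . . 1 1 . . . . . . . .]
 [. . . . . . . . . 1 1 . . . . . . . .]
 [. . . . . . . . 1 1 1 1 . . . . . . .]
 [. . . . . . . . 1 1 1 . . . . . . . .]
 [. . . . . . . 1 1 . . . . . . . . . .]
 [. . . . . . . . . . . . . . . . . . .]
 [. . . . . . . . . . . . . . . . . . .]
 [. . . . . . . . . . . . . . . . . . .]
 [. . . . . . . . . . . . . . . . . . .]
 [. . . . . . . . . . . . . . . . . . .]
 [. . . . . . . . . . . . . . . . . . .]]
side [([np.int32(10), np.int32(12), np.int32(10), np.int32(8), np.int32(55)],)] [[14.6, 14.9]]
[[. . . . . . . . . . . . . . . . . . .]
 [. . . . . . . . . . . . . . . . . . .]
 [. . . . . . . . . . . . . . . . . . .]
 [. . . .
[... 204 characters left out ...]
. . . 1 1 1 1 1 1 1 1 1 . . . .]
 [. . . . . 1 1 1 1 1 1 1 1 1 1 . . . .]
 [. . . . . 1 1 1 1 1 1 1 1 1 1 . . . .]
 [. . . . . 1 1 1 1 1 1 1 1 1 . . . . .]
 [. . . . . . 1 1 1 1 1 1 1 . . . . . .]
 [. . . . . . . . 1 1 1 1 . . . . . . .]
 [. . . . . . . . . . 1 . . . . . . . .]
 [. . . . . . . . . . . . . . . . . . .]
 [. . . . . . . . . . . . . . . . . . .]
 [. . . . . . . . . . . . . . . . . . .]
 [. . . . . . . . . . . . . . . . . . .]]
[(np.float64(1.223), 160), (np.float64(1.212), 165), (np.float64(1.204), 170), (np.float64(1.203), 155), (np.float64(1.195), 175), (np.float64(1.183), 0), (np.float64(1.177), 150), (np.float64(1.155), 145), (np.float64(1.154), 5), (np.float64(1.131), 140)]
```

```bash
python3 - <<'E'
from h import *
psi=np.radians(160)
arm.reach([*C,.125],att(psi)); arm.command_gripper(.45)
h=arm.line_to([*C,.0718],v=.08,contact_N=6); st("down",h,np.round(current_torque(),3))
if not h:
    arm.command_gripper(0); st("grip",np.round(current_torque(),3),current_finger_force())
    q0=np.array(current_joint_pos()); print(q0.round(3))
    arm.reach([*C,.0714],att(psi-1.4)); arm.wait(.1); st("turned",np.round(current_torque(),3)); print(np.round(current_joint_pos(),3))
E
```

```text
down False [-0.017  0.026 -0.041] t 34.37 tcp [0.5229 0.1821 0.072 ] w 0.452 F [-0.4  0.   0.6]
grip [-0.233  0.155 -0.025] 58.70586671793717 t 34.77 tcp [0.5232 0.1819 0.0727] w 0.11 F [-1.2 -1.4  3.7]
[ 0.201  0.037  1.908 -0.     1.196 -1.021]
turned [-0.404  0.454 -0.034] t 36.14 tcp [0.5227 0.1817 0.0722] w 0.104 F [-2.8 -2.5  6.5]
[ 2.000e-01  3.800e-02  1.908e+00 -1.000e-03  1.196e+00  3.790e-01]
```

```bash
python3 - <<'E'
from h import *
import json
q=np.array(current_joint_pos()); psi=np.radians(160)-1.4; b=current_torque()[2]
tr=[]
for i in range(24):
    psi-=.08; turned=np.radians(160)-psi
    arm.reach([*C,.0718-.00028*turned],att(psi))
    t=current_torque()[2]; tr.append((round(turned,2),round(t,3),round(current_joint_pos()[5],3)))
    if abs(t-b)>.3: break
for x in tr[-12:]: print(x)
st("seat?",np.round(current_torque(),3)); json.dump(psi,open("psi.json","w"))
E
```

```text
(np.float64(1.48), np.float64(-0.032), np.float64(0.46))
(np.float64(1.56), np.float64(-0.034), np.float64(0.54))
(np.float64(1.64), np.float64(-0.014), np.float64(0.62))
(np.float64(1.72), np.float64(-0.066), np.float64(0.7))
(np.float64(1.8), np.float64(-0.011), np.float64(0.78))
(np.float64(1.88), np.float64(0.0), np.float64(0.86))
(np.float64(1.96), np.float64(-0.073), np.float64(0.94))
(np.float64(2.04), np.float64(-0.051), np.float64(1.02))
(np.float64(2.12), np.float64(-0.017), np.float64(1.1))
(np.float64(2.2), np.float64(0.532), np.float64(1.178))
seat? [-0.363  0.647  0.532] t 38.64 tcp [0.5225 0.1819 0.0721] w 0.107 F [-4.3 -3.   8.4]
```

```bash
python3 - <<'E'
from h import *
import json
psi=json.load(open("psi.json")); a0=np.radians(160)
go=lambda p: arm.reach([*C,.0718-.00028*(a0-p)],att(p))
for i in range(5):
    psi+=.015; go(psi); arm.wait(.05); t=np.mean([current_torque()[2] for _ in range(3)]); print(round(a0-psi,3),round(t,3),round(current_joint_pos()[5],3))
    if t<.08: break
seat=psi; q6=current_joint_pos()[5]
go(seat+np.pi/4); go(seat+np.pi/2); arm.wait(.4); st("done",np.round(current_torque(),3),current_finger_force(),"dq6",current_joint_pos()[5]-q6)
import cv2
a=viewer.read_camera("side")
cv2.imwrite("pics/end.png",a); cv2.imwrite("pics/endc.png",cv2.resize(a[107:207,217:347],(780,600),interpolation=cv2.INTER_CUBIC))
E
```

```text
2.185 0.533 1.163
2.17 0.451 1.148
2.155 0.255 1.134
2.14 0.248 1.119
2.125 0.162 1.104
done [-0.381  0.315  0.039] 59.13122897356516 dq6 -1.5705562817377243 t 42.09 tcp [0.523  0.1818 0.0724] w 0.111 F [-1.7 -2.6  5.4]
```

View pics/endc.png

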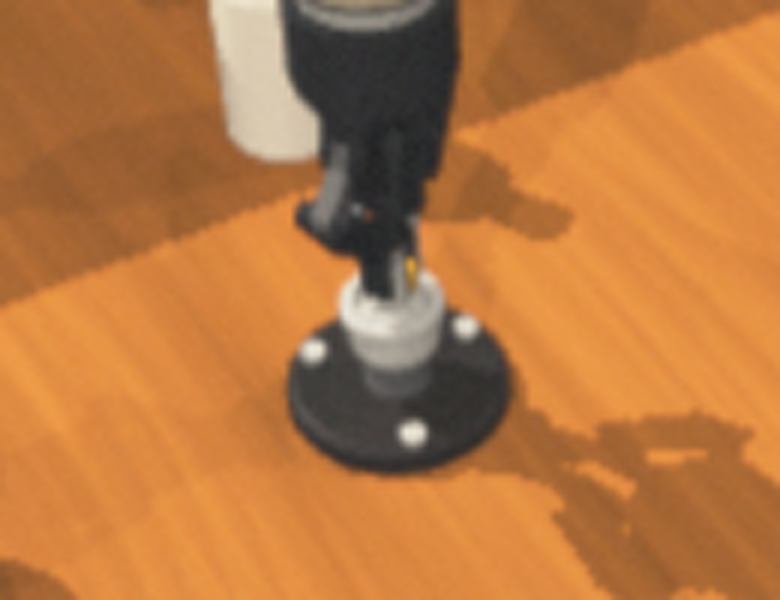

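The rings are seated at about (390,320), and the fingers hold the brass head at about (405,275). The screw went to its hard stop and came back 1.571 rad. Handing in.

```bash
python3 -c "
from bench import *
print(order.job_done())"
```

```text
the job is handed in; nothing more can be done
None
```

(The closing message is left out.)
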